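Latch the mini chopper and hold it on slow

TASK

The mini chopper is filled with hazelnuts for a coarse chop: swing the red clip on its lid down and push it in until it snaps fully home behind the catch on the bowl, and only then press the red sprung thumb paddle on the handle half way down, until it lies level - that is slow speed; never push it down to its stop, which is fast. Keep it level for at least three seconds and finish while still holding it so with the fingers. Leave the mug, jug and jars where they stand.

Things in the scene. Friction and masses are not known exactly. Their poses are not given: they have to be found in the camera images.
- chopper: cordless mini chopper, fixed by suction feet: round cream base 158 mm across, clear bowl 125 across with hazelnuts, dark lid 135 across, its top 188 mm above the worktop (ring in its middle 191). Origin: centre of the underside, z up. The red clip is on its +y side, the dark D handle with the red paddle on its -y side
- clip_pin (a point): middle of the clip's hinge pin at the lid's edge, 78 mm from the chopper's axis on its +y side, 178 mm above the worktop; fixed. The pin lies along the chopper's x. The clip is a red plate 33 mm wide (along x), 4 mm thick, 48 mm long from the pin to its flared tip, outer face 3.5 mm outside the pin; shut, it hangs straight down by the bowl
- lid_clip (a joint): clip angle, rad: 0 = shut, hanging straight down, hook behind the bowl's ridge; grows outward (chopper's +y) and up, 1.57 = sticking out level, stop 1.95. Stays where it is left. From about 0.3 the hook rides on the ridge: pushing on takes about 4 N near its free end, 10 N half way up, then it snaps shut and stays. Starts at 1.0 to 1.7
- clip_tip (a point): free end of the clip, 48 mm from the pin; moves with it
- paddle (a joint): paddle angle, rad: 0 = released, its outer end tilted 0.16 up; 0.16 = half way, level (slow speed); 0.32 = down at its stop, its outer end tilted 0.16 down (fast). A spring pushes it back up: at the pad it takes 2 N to start, about 6 N half way and 10 N at the stop
- paddle_pad (a point): ribbed press point on the paddle's top, 120 mm from the chopper's axis on its -y side, 50 mm outward of the paddle's hinge (along the chopper's x); 189 mm above the worktop when released, 181 level, 173 at the stop; moves with the paddle. Paddle 29 mm wide (along x), 66 long; it overhangs the handle, only the lid beside it is as high
- honey_jar: honey jar with a red lid, 58 mm across, 86 high; origin at the centre of its underside; bystander
- white_jug: white jug with blue dots, 102x84x129 mm; origin at the centre of its underside; bystander
- mug_striped: cream striped mug, 82 mm across without the handle, 94 high; origin at the centre of its underside; bystander
- spice_jar: spice jar with a red cap, 45 mm across, 106 high; origin at the centre of its underside; bystander

How it is judged:
On the way, in this order (a step that is already met when the one before it is completed fails the run):
1. the lid clip is shut, snapped behind its catch (value of joint lid_clip below 0.07 rad), for 0.3 s.
2. with the clip shut, the fingers hold the paddle half way (level) for three seconds (value of joint paddle between 0.1 and 0.22 rad and value of joint lid_clip below 0.07 rad and contact force between the fingers and chopper above 1.5 N), for 3 s.
At the end, for the whole second after the job is handed in: The fingers still hold the paddle half way down (0.10 to 0.22 rad, level within 0.06 rad, about 3 mm at the pad) with more than 1.5 N, the clip is shut (under 0.07 rad), and mug, jug, honey jar and spice jar are within 30 mm of where they stood (all of step 2 and distance of each of honey_jar, white_jug, mug_striped, spice_jar from where it was at the start of the episode below 0.03 m); the arm keeps its last pose, push and grip.
It fails at once if the paddle goes down to fast (over 0.28 rad) (value of joint paddle above 0.28 rad).
It fails at once if the paddle is pressed (over 0.06 rad) while the clip is open (over 0.15 rad) (value of joint paddle above 0.06 rad and value of joint lid_clip above 0.15 rad).
It fails at once if the mug, jug, honey jar or spice jar is shifted by more than 30 mm (distance of any of honey_jar, white_jug, mug_striped, spice_jar from where it was at the start of the episode above 0.03 m).
It also fails if it takes over 48 s, if anything falls off the work surface, if the arm or the gripper's body presses on something with over 40 N, if the wrist force passes 120 N, or if a joint passes its speed limit or range.

ROBOT

A 6-joint arm with a two-finger parallel gripper is mounted at the origin on a cart in front of the work surface, level with it; the furniture and walls round the work are solid. World frame = base frame: x ahead of the robot, y to its left, z up, the work surface at z = 0. Lengths are in m, angles in rad, forces in N, time in s.
With the tool pointing down it reaches from about 0.375 to 0.925 m from the base axis. Payload 5.7 kg.
Tool frame: the origin (TCP) lies on the centre line of the jaws, within the pads' length; the fingertips stand ahead of it and the grasp point (between the pads) lies 5 mm behind it (tips_ahead is the z of the fingertips in the tool frame, in m); z points along the fingers, y is the line along which they close (so a half turn about z gives the same grasp; the last joint's range is limited). The gripper opens to 85 mm and grips with 20 to 120 N. Pads are 22 mm wide; open, the fingers measure 114 mm over their backs; the gripper's body (76 mm by 85 mm) begins 54 mm behind the grasp point. The pads swing forward as they close: fully open they stand 13 mm farther back than shut.
Start: joints at [-1.43, 0.359, 1.51, -0, 1.272, -0.115], TCP at [0.152, -0.58, 0.245] pointing down, gripper open.
Joint ranges: [-2.97, 2.97], [-1.01, 2.36], [0.21, 2.38], [-0.96, 4.11], [0.2, 2.71], [-2.98, 2.98]. Speed limits (rad/s): [2.39, 2.39, 3.14, 3.14, 3.14, 3.14].

INTERFACE

Orientations are given as a 3x3 rotation matrix whose columns are the frame's x, y, z axes.
In Python, from rig import get_state, snapshot, job_done, look_for, tips_ahead gives the robot as it stands.
- The arm moves only by the shell command python3 -m pendant 'ROWS' [FORCE]. ROWS is JSON, a list of rows, each a list of 3 entries, a list of its own where there are three numbers: the turn, a rotation vector about the tool's x, y, z in rad, then the shift along the tool's x, y, z in cm, then the opening, from 0 (shut) to 1 (fully open). A call has 1 to 8 rows; each row shifts and turns the commanded pose from where the row before left it, along the tool's axes as they then stand; what a row does not reach is not made up. A row lasts 1/12 s, in which the tool goes at most 41.7 mm and 7.16 degrees, less where a joint would pass 70% of its speed; a pose out of reach is approached as far as the arm can. A call with a gripper value outside its range is refused whole. The fingers move at their own pace and stop on an object; FORCE is the grip in N (left out, the last holds). Time passes only in rows, so rows that do not move let the fingers close. It gives the time, the measured TCP pose, the force, the opening and the grip force at its end, in the units of the state.
- get_state(): the state, without advancing time (a new reading comes with each control period).
- snapshot(name): name is "side" or "top" or "wrist"; returns a dict with "frame" (420x560x3 uint8, red, green, blue), "fx", "fy", "cx", "cy" (pixels), "T" (4x4, takes a point from camera to world coordinates). Camera axes: x right, y down, z forward; pixel columns grow to the right and rows downward; lengths in m; the calibration is good to about 2 mm. The wrist camera is an equidistant fisheye: a pixel r from the principal point sees the ray r / f radians off the axis. A picture is of the moment at which its call begins. There is no depth.
- job_done(): hands the job in; it is judged then, once.
Trained networks look in the newest picture that a camera, given by its name, has taken for a name from the list of things; names that differ only in an ending like _2 or _b are one class to them, and where a whole thing is asked for, a point or a joint stands for the part that bears it (a point fixed in the world has none). Each returns a list of dicts, best first, with "p" (0 to 1); they miss things now and then, are a little off and sometimes report something else, mostly with a low value. They report only what shows in the picture. A call takes as long as a camera call.
- look_for(query, camera): "bbox" ([left, top, right, bottom] in pixels, round what is visible of it).
The state is a dict: "clock": time; "joint_positions": joint angles; "qd": joint speeds; "tau": joint torques, N m; "ee_pos": TCP position; "orientation": TCP orientation; "ft_force": force on the tool from outside, world axes, zero at the start; "torque": the same for the moment, N m; "opening": finger opening in m; "grasp_force": force on a finger pad.
Only numpy, scipy, OpenCV 4.12 (cv2) and the standard library are available. Lean on these libraries where they do the work, as an engineer would, in place of code of your own. Each camera call takes 0.05 s, during which the arm holds its last target. There are 200 camera calls.

## Working session

There is one attempt and no reset: what is moved stays moved. The work goes in short steps, Python scripts to look and compute and a shell command to move; the robot and the scene stay as the last step left them, time stands still between calls to the robot, and variables do not carry over. Pictures are saved under pics/ and viewed, at most 10 in all, crops included, and the job is handed in when it is done.

```bash
mkdir -p pics; ls; python3 - <<'E'
from rig import *
import cv2,numpy as np
s=get_state();print(s['clock'],s['ee_pos'],s['orientation'],s['opening'],tips_ahead)
for c in['side','top']:
    d=snapshot(c);cv2.imwrite(f'pics/{c}0.png',d['frame'][:,:,::-1]);print(c,d['fx'],d['cx'],d['cy'],np.round(d['T'],3).tolist())
    for q in['chopper','lid_clip','paddle','honey_jar','white_jug','mug_striped','spice_jar','clip_tip','paddle_pad']:
        print(q,[(np.round(r['bbox']).tolist(),round(r['p'],2)) for r in look_for(q,c)[:2]])
E
```

```text
pics
0.0 [ 0.15171536 -0.57982311  0.24443604] [[ 9.67459114e-01  2.53027279e-01 -2.42843195e-04]
 [ 2.53027290e-01 -9.67457387e-01  1.84263868e-03]
 [ 2.31297407e-04 -1.84412354e-03 -9.99998273e-01]] 0.0854152322956733 0.014
side 508.2921749148804 279.38354781305605 209.0879440180316 [[-0.929, -0.236, 0.283, 0.114], [-0.369, 0.62, -0.693, 0.99], [-0.012, -0.748, -0.663, 1.044], [0.0, 0.0, 0.0, 1.0]]
chopper [([254.0, 171.0, 310.0, 275.0], 0.65)]
lid_clip [([262.0, 227.0, 281.0, 238.0], 0.67)]
paddle [([280.0, 172.0, 295.0, 192.0], 0.66)]
honey_jar [([215.0, 327.0, 242.0, 368.0], 0.98)]
white_jug [([166.0, 310.0, 216.0, 365.0], 0.6), ([280.0, 171.0, 294.0, 192.0], 0.57)]
mug_striped [([327.0, 134.0, 358.0, 166.0], 0.81)]
spice_jar [([339.0, 150.0, 349.0, 183.0], 0.93)]
clip_tip [([264.0, 224.0, 281.0, 240.0], 0.55)]
paddle_pad [([278.0, 175.0, 294.0, 193.0], 0.59)]
top 459.15947060736 279.07742732765234 211.3744438879993 [[0.037, -0.812, 0.583, -0.438], [-0.999, -0.023, 0.032, -0.046], [-0.013, -0.584, -0.812, 1.44], [0.0, 0.0, 0.0, 1.0]]
chopper [([222.0, 192.0, 278.0, 249.0], 0.66)]
lid_clip []
paddle [([220.0, 193.0, 277.0, 249.0], 0.7)]
honey_jar [([156.0, 217.0, 177.0, 243.0], 0.58), ([361.0, 238.0, 378.0, 259.0], 0.17)]
white_jug [([152.0, 189.0, 176.0, 219.0], 0.88)]
mug_striped []
spice_jar [([359.0, 233.0, 379.0, 262.0], 0.84)]
clip_tip []
paddle_pad []
```

```bash
python3 - <<'E'
import cv2,numpy as np
a=cv2.imread('pics/side0.png')[120:300,230:390]
b=cv2.imread('pics/top0.png')[160:290,140:400]
cv2.imwrite('pics/a.png',cv2.resize(a,None,fx=3.3,fy=3.3,interpolation=2))
cv2.imwrite('pics/b.png',cv2.resize(b,None,fx=3,fy=3,interpolation=2))
E
```

```text
(no output)
```

View pics/a.png

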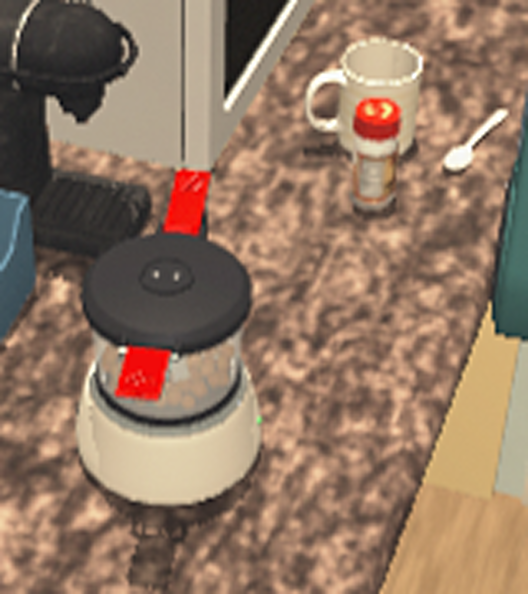

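View pics/b.png

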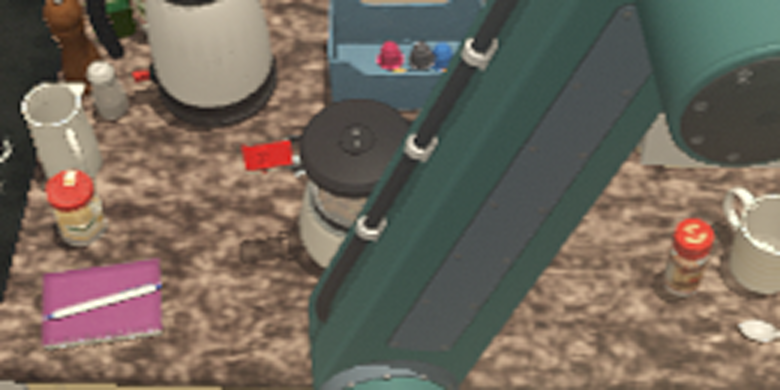

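The side view shows the chopper with its lid ring at about (280,203), the red clip towards the camera at (262–281, 226–240), and the paddle at (286,180). In the top view the ring is at (259,207), and the clip points left from (237,212) to (222,213).

```bash
cat >h.py <<'E'
import numpy as np
from rig import *
def ray(d,u,v):
    r=d['T'][:3,:3]@np.array([(u-d['cx'])/d['fx'],(v-d['cy'])/d['fy'],1]);return d['T'][:3,3],r/np.linalg.norm(r)
def atz(d,u,v,z):
    o,r=ray(d,u,v);return o+r*(z-o[2])/r[2]
def tri(*rays):
    A=0;b=0
    for o,r in rays:
        P=np.eye(3)-np.outer(r,r);A=A+P;b=b+P@o
    return np.linalg.solve(A,b)
E
python3 - <<'E'
from h import *
s=snapshot('side');t=snapshot('top')
c1=atz(s,280.3,203.3,.191);c2=atz(t,259,206.7,.191);print('c',c1,c2,tri(ray(s,280.3,203.3),ray(t,259,206.7)))
p=atz(s,286.4,181.0,.187);print('paddle',p)
pin=atz(s,274.5,226,.178);pin2=atz(t,237,211.5,.178);print('pin',pin,pin2)
tip=tri(ray(s,272.5,240),ray(t,221.5,213));print('tip',tip)
c=(c1+c2)/2
for n,v in(('p',c-p),('pin',pin-c),('tip',tip-c)):print(n,np.hypot(*v[:2]),np.degrees(np.arctan2(v[1],v[0])))
print('mug',atz(s,342,160,0),'spice',atz(s,344,182,0),'jug',atz(t,163,217,0),'honey',atz(t,167,242,0))
E
```

```text
c [0.48468907 0.07719319 0.191     ] [0.47646441 0.07160475 0.191     ] [0.48491119 0.0718585  0.18396183]
paddle [ 0.50491734 -0.01890476  0.187     ]
pin [0.47219325 0.14830384 0.178     ] [0.46371564 0.14616533 0.178     ]
tip [0.4564325  0.19765884 0.17948061]
p 0.09642639955159486 104.6211626160564
pin 0.07437885049762281 96.47175229612283
tip 0.12560230561776917 101.08281567374613
mug [ 0.45194367 -0.41682235  0.        ] spice [ 0.41118686 -0.30132869  0.        ] jug [5.56838301e-01 4.55724853e-01 2.22044605e-16] honey [0.44488997 0.41991821 0.        ]
```

```bash
python3 - <<'E'
from h import *
t=snapshot('top')
print(atz(t,211.7,200.7,0), atz(t,250,195,0))
E
```

```text
[0.64034349 0.27780015 0.        ] [0.67285857 0.12897466 0.        ]
```

View pics/side0.png

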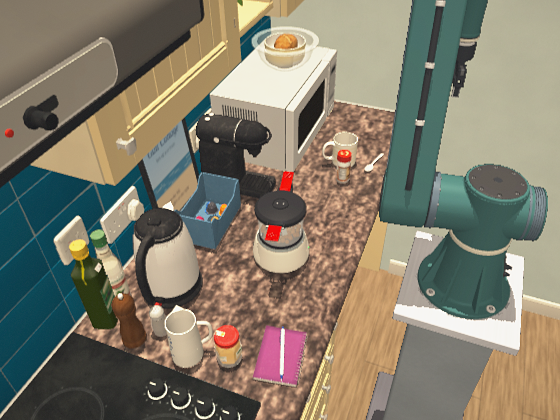

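```bash
python3 -m pendant '[[[0,0,0],[2.0,0,-2.5],0],[[0,0,0],[3.5,-1,-2],0],[[0,0,0],[3.8,-1,0],0],[[0,0,0],[3.8,-1,0],0],[[0,0,0],[3.8,-1,0],0],[[0,0,0],[3.8,-1,0],0],[[0,0,0],[3.8,-1,0],0],[[0,0,0],[3.8,-1,0],0]]' 30
```

```text
clock: 1.82
ee_pos: [0.4094, -0.44, 0.2905]
orientation: [[0.967, 0.253, 0.0], [0.253, -0.967, -0.0], [0.0, 0.0, -1.0]]
ft_force: [-0.2, -0.1, -0.1]
opening: -0.0001
grasp_force: 0.0
```

The side view confirms free space around the chopper. The kettle, blue box and microwave all stand behind it at x > 0.6.

```bash
python3 -m pendant '[[[0,0,0],[1.2,-3.7,0],0],[[0,0,0],[1.2,-3.7,0],0],[[0,0,0],[1.2,-3.7,0],0],[[0,0,0],[1.2,-3.7,0],0],[[0,0,0],[1.2,-3.7,0],0],[[0,0,0],[1.2,-3.7,0],0],[[0,0,0],[1.2,-3.7,0],0],[[0,0,0],[1.2,-3.7,0],0]]' && python3 -m pendant '[[[0,0,0],[1.2,-3.7,0],0],[[0,0,0],[1.2,-3.7,0],0],[[0,0,0],[1.2,-3.7,0],0],[[0,0,0],[1.2,-3.7,0],0],[[0,0,0],[1.2,-3.7,0],0],[[0,0,0],[1.2,-3.7,0],0],[[0,0,0],[1.2,-3.7,0],0],[[0,0,0],[0,0,0],0]]' && python3 - <<'E'
from h import *
import cv2,rig
s=get_state();print(s['ee_pos'],s['joint_positions'],rig.tips_ahead)
d=snapshot('wrist');cv2.imwrite('pics/w1.png',d['frame'][:,:,::-1]);print(d['fx'],d['cx'],d['cy'],np.round(d['T'],4).tolist())
d=snapshot('top');cv2.imwrite('pics/t1.png',d['frame'][:,:,::-1])
E
```

```text
clock: 2.48
ee_pos: [0.4256, -0.1287, 0.2905]
orientation: [[0.968, 0.253, 0.001], [0.253, -0.968, -0.0], [0.001, 0.0, -1.0]]
ft_force: [1.5, 0.5, 0.9]
opening: 0.0003
grasp_force: 0.0
clock: 3.15
ee_pos: [0.4416, 0.1475, 0.2907]
orientation: [[0.966, 0.258, 0.001], [0.258, -0.966, 0.004], [0.002, -0.003, -1.0]]
ft_force: [0.1, -0.2, -0.1]
opening: 0.0
grasp_force: 0.0
[0.44162368 0.14749023 0.2906747 ] [0.17099929 0.11773768 1.72359401 0.00373185 1.29844125 1.47964164] 0.014
325.19226210127806 281.0138207595109 212.46642011679018 [[0.2585, -0.9165, -0.3054, 0.5202], [-0.966, -0.2465, -0.0781, 0.1671], [-0.0037, 0.3152, -0.949, 0.4195], [0.0, 0.0, 0.0, 1.0]]
```

View pics/w1.png

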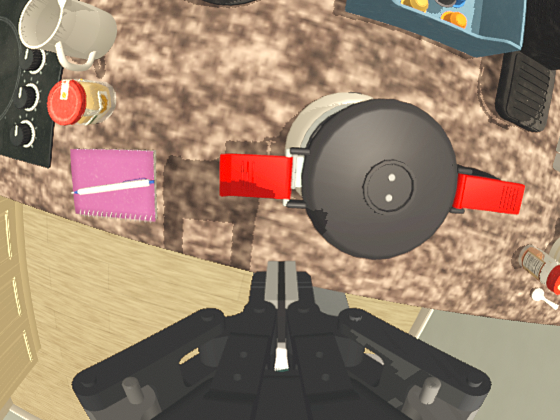

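In the wrist view the ring is at (388,187), the clip's tip edge at (221,175), its root near (292,178), and the paddle spans (459,190) to (522,197).

```bash
cat >>h.py <<'E'
def wray(d,u,v):
    x,y=u-d['cx'],v-d['cy'];r=np.hypot(x,y);th=r/d['fx']
    v=d['T'][:3,:3]@np.array([np.sin(th)*x/r,np.sin(th)*y/r,np.cos(th)]);return d['T'][:3,3],v
def watz(d,u,v,z):
    o,r=wray(d,u,v);return o+r*(z-o[2])/r[2]
E
python3 - <<'E'
from h import *
d=snapshot('wrist')
c=watz(d,388,187,.191);tip=watz(d,221,175,.18);pin=watz(d,296,178,.179);p0=watz(d,459,190,.182);p1=watz(d,522.5,197,.192)
print('c',c,'lid',watz(d,301,187,.18),watz(d,457,180,.18))
for n,q in(('tip',tip),('pin',pin),('p0',p0),('p1',p1)):
    v=q-c;print(n,q,np.hypot(*v[:2]),np.degrees(np.arctan2(v[1],v[0])))
print(get_state()['clock'],get_state()['ee_pos'])
E
```

```text
c [0.48643035 0.07082263 0.191     ] lid [0.46641598 0.1326759  0.18      ] [0.50811305 0.00776969 0.18      ]
tip [0.46009645 0.19371212 0.18      ] 0.1256793511316904 102.09494938263246
pin [0.47195613 0.13811328 0.179     ] 0.06882974746379741 102.13935057419286
p0 [0.50088928 0.00361941 0.182     ] 0.06874106204764836 -77.85777072454
p1 [ 0.51627541 -0.0615283   0.192     ] 0.13567423447606705 -77.29238172964692
3.3 [0.44135515 0.14144307 0.29024791]
```

```bash
python3 -m pendant '[[[0,0,0.042],[0,0,0],0],[[0,0,0],[1.4,-1.5,0],0],[[0,0,0],[1.45,-1.5,-0.1],0],[[0,0,0],[0,0,2.5],0],[[0,0,0],[0,0,3],0],[[0,0,0],[0,0,2.5],0],[[0,0,0],[0,0,1],0],[[0,0,0],[0,0,0],0]]' && python3 -m pendant '[[[0,0,0],[0,0,0.6],0],[[0,0,0],[0,0,0.6],0],[[0,0,0],[0,0,0.6],0],[[0,0,0],[0,0,0.6],0],[[0,0,0],[0,0,0.6],0],[[0,0,0],[0,0,0.6],0],[[0,0,0],[0,0,0],0],[[0,0,0],[0,0,0],0]]'
```

```text
clock: 3.97
ee_pos: [0.4614, 0.1748, 0.1991]
orientation: [[0.978, 0.21, -0.005], [0.21, -0.978, -0.001], [-0.005, 0.0, -1.0]]
ft_force: [0.2, 0.1, 0.1]
opening: 0.0
grasp_force: 0.0
clock: 4.63
ee_pos: [0.4627, 0.1767, 0.1649]
orientation: [[0.977, 0.212, -0.001], [0.212, -0.977, -0.0], [-0.001, -0.0, -1.0]]
ft_force: [-0.8, -0.4, 0.3]
opening: -0.0003
grasp_force: 0.0
```

```bash
python3 -m pendant '[[[0,0,0],[0,0,0.6],0],[[0,0,0],[0,0,0.5],0],[[0,0,0],[0,0.2,0],0],[[0,0,0],[0,0.2,0],0],[[0,0,0],[0,0.2,0],0],[[0,0,0],[0,0.2,0],0],[[0,0,0],[0,0,0],0],[[0,0,0],[0,0,0],0]]'; python3 - <<'E'
from h import *
import cv2
a=snapshot('wrist')['frame'];b=snapshot('side')['frame'][140:300,220:340]
cv2.imwrite('pics/w2.png',np.hstack([a[60:360,120:520],cv2.resize(b,(225,300),interpolation=2)])[:,:,::-1])
E
```

```text
clock: 5.3
ee_pos: [0.4638, 0.1715, 0.1544]
orientation: [[0.978, 0.211, -0.002], [0.211, -0.978, 0.005], [-0.001, -0.005, -1.0]]
ft_force: [-3.7, 13.6, 0.6]
opening: -0.0001
grasp_force: 6.4
```

View pics/w2.png

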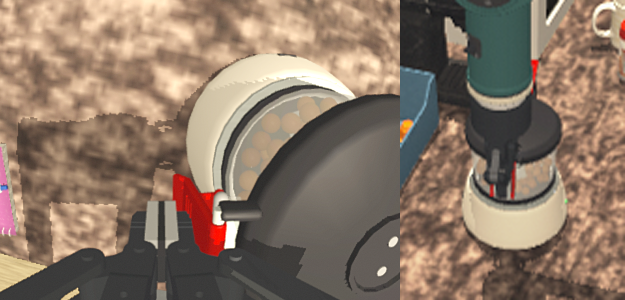

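The clip has swung down and the fingertips bear on its outer face with about 14 N, so the hook is on the ridge. I'll keep pushing inward.

```bash
python3 -m pendant '[[[0,0,0],[0,0.2,0],0],[[0,0,0],[0,0.2,0],0],[[0,0,0],[0,0.2,0],0],[[0,0,0],[0,0,0],0]]';python3 -m pendant '[[[0,0,0],[0,0.2,0],0],[[0,0,0],[0,0.2,0],0],[[0,0,0],[0,0,0],0],[[0,0,0],[0,0,0],0]]'
```

```text
clock: 5.73
ee_pos: [0.4647, 0.1691, 0.1555]
orientation: [[0.978, 0.209, -0.002], [0.209, -0.978, 0.012], [0.001, -0.012, -1.0]]
ft_force: [-9.3, 30.4, 10.0]
opening: -0.0
grasp_force: 14.2
clock: 6.07
ee_pos: [0.4653, 0.1675, 0.1562]
orientation: [[0.978, 0.208, -0.002], [0.208, -0.978, 0.016], [0.002, -0.016, -1.0]]
ft_force: [-11.3, 39.9, 16.4]
opening: -0.0002
grasp_force: 33.7
```

Forces of 40 N radial and 16 N upward suggest the wide finger linkage, which spreads along tool y, is riding on the pin or lid. I'll back off and turn the wrist 90° so the narrow side faces the lid.

```bash
python3 -m pendant '[[[0,0,0],[0,-1.5,0],0],[[0,0,0],[0,-2.5,0],0],[[0,0,-0.12],[0,0,0],0],[[0,0,-0.12],[0,0,0],0],[[0,0,-0.12],[0,0,0],0],[[0,0,-0.12],[0,0,0],0],[[0,0,-0.12],[0,0,0],0],[[0,0,-0.12],[0,0,0],0]]';python3 -m pendant '[[[0,0,-0.12],[0,0,0],0],[[0,0,-0.12],[0,0,0],0],[[0,0,-0.12],[0,0,0],0],[[0,0,-0.12],[0,0,0],0],[[0,0,-0.12],[0,0,0],0],[[0,0,-0.12],[0,0,0],0],[[0,0,-0.13],[0,0,0],0],[[0,0,0],[0,0,0],0]]'; python3 - <<'E'
from h import *
import cv2
a=snapshot('wrist')['frame'];b=snapshot('side')['frame'][140:300,220:340]
cv2.imwrite('pics/w3.png',np.hstack([a,cv2.resize(b,(225,420),interpolation=2)])[:,:,::-1])
s=get_state();print(s['ee_pos'],s['ft_force'])
v=s['ee_pos'][:2]-np.array([.4864,.0708]);u=np.array([-.213,.977]);print('r',v@u,'tang',v@np.array([.977,.213]))
E
```

```text
clock: 6.73
ee_pos: [0.4585, 0.198, 0.1544]
orientation: [[0.59, 0.808, 0.0], [0.808, -0.59, -0.0], [-0.0, 0.0, -1.0]]
ft_force: [-0.4, -0.3, 0.6]
opening: 0.0002
grasp_force: 0.0
clock: 7.4
ee_pos: [0.4586, 0.1979, 0.1544]
orientation: [[-0.211, 0.978, 0.0], [0.978, 0.211, -0.0], [-0.0, 0.0, -1.0]]
ft_force: [0.0, -1.0, 0.1]
opening: 0.0001
grasp_force: 0.0
[0.45852054 0.19803374 0.15445327] [0.51353751 0.40175957 0.91774667]
r 0.1302456868905227 tang -0.0001374488953794533
```

View pics/w3.png

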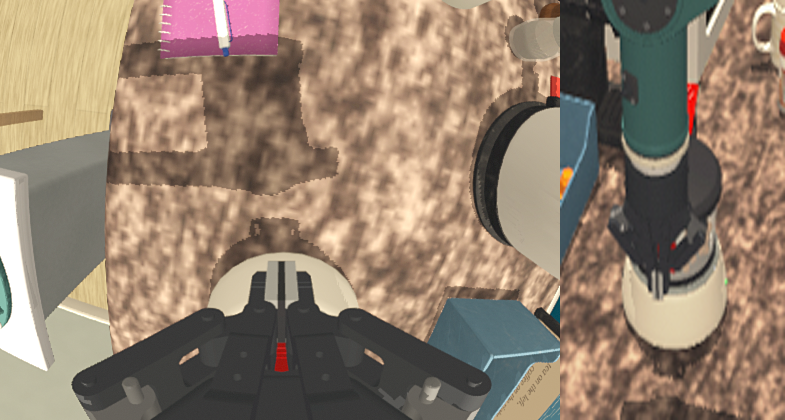

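```bash
python3 -m pendant '[[[0,0,0],[-1.2,0,0],0],[[0,0,0],[-1.0,0,0],0],[[0,0,0],[-0.4,0,0],0],[[0,0,0],[-0.4,0,0],0],[[0,0,0],[0,0,0],0]]';python3 -m pendant '[[[0,0,0],[-0.2,0,0],0],[[0,0,0],[-0.2,0,0],0],[[0,0,0],[-0.2,0,0],0],[[0,0,0],[0,0,0],0]]'
```

```text
clock: 7.92
ee_pos: [0.4648, 0.1679, 0.1543]
orientation: [[-0.205, 0.979, -0.0], [0.979, 0.205, -0.0], [-0.0, -0.0, -1.0]]
ft_force: [-0.1, 0.5, -0.1]
opening: -0.0001
grasp_force: 0.0
clock: 8.25
ee_pos: [0.4655, 0.1651, 0.1546]
orientation: [[-0.205, 0.979, -0.001], [0.979, 0.205, 0.004], [0.004, 0.0, -1.0]]
ft_force: [-2.7, 10.2, 2.5]
opening: -0.0002
grasp_force: 0.3
```

```bash
python3 -m pendant '[[[0,0,0],[-0.15,0,0],0],[[0,0,0],[-0.15,0,0],0],[[0,0,0],[0,0,0],0]]';python3 -m pendant '[[[0,0,0],[-0.2,0,0],0],[[0,0,0],[0,0,0],0],[[0,0,0],[0,0,0],0]]'; python3 - <<'E'
from h import *
import cv2
a=snapshot('wrist')['frame'][180:400,180:400];b=snapshot('side')['frame'][180:280,230:320];c=snapshot('top')['frame'][180:260,190:290]
f=lambda i:cv2.resize(i,(260,400),interpolation=2)
cv2.imwrite('pics/w4.png',np.hstack([f(a),f(b),f(c)])[:,:,::-1])
E
```

```text
clock: 8.5
ee_pos: [0.4655, 0.1648, 0.1547]
orientation: [[-0.204, 0.979, -0.001], [0.979, 0.204, 0.009], [0.009, 0.001, -1.0]]
ft_force: [-4.8, 22.7, 1.6]
opening: 0.0003
grasp_force: 3.2
clock: 8.75
ee_pos: [0.4655, 0.1648, 0.1547]
orientation: [[-0.204, 0.979, -0.002], [0.979, 0.204, 0.012], [0.012, 0.001, -1.0]]
ft_force: [-5.9, 30.7, 1.9]
opening: 0.0003
grasp_force: 5.9
```

View pics/w4.png

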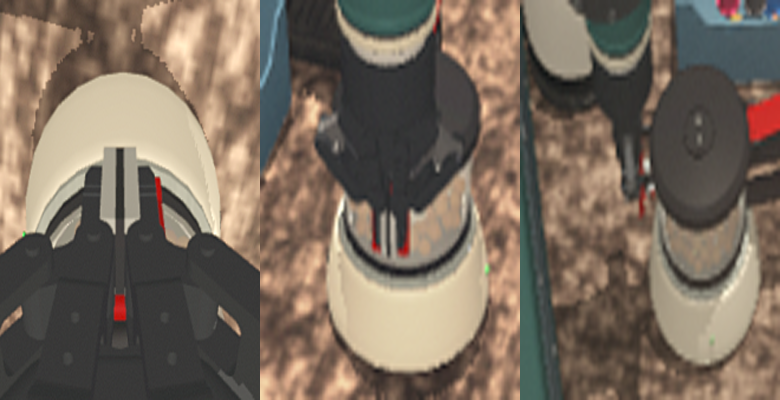

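The force rises with no travel at r = 0.096, so the clip is either home or blocked. I'll back off and look.

```bash
python3 -m pendant '[[[0,0,0],[2,0,0],0],[[0,0,0],[3,0,-1],0],[[0,0,0],[2,0,-2],0],[[0,0,0],[2,0,0],0],[[0,0,0],[0,0,0],0],[[0,0,0],[0,0,0],0]]'; python3 - <<'E'
from h import *
import cv2
d=snapshot('wrist');t=snapshot('top');s=snapshot('side')
np.savez('v5.npz',w=d['frame'],wT=d['T'],t=t['frame'],s=s['frame'])
f=lambda i:cv2.resize(i,(260,400),interpolation=2)
cv2.imwrite('pics/w5.png',np.hstack([f(d['frame'][150:420,180:400]),f(s['frame'][180:280,240:305]),f(t['frame'][180:260,220:272])])[:,:,::-1])
for c in('wrist','side','top'):print(c,[(np.round(r['bbox'],1).tolist(),round(r['p'],2)) for r in look_for('lid_clip',c)[:2]])
E
```

```text
clock: 9.4
ee_pos: [0.4481, 0.2469, 0.1845]
orientation: [[-0.209, 0.978, 0.0], [0.978, 0.209, 0.0], [-0.0, 0.0, -1.0]]
ft_force: [-0.1, 0.2, -0.8]
opening: 0.0004
grasp_force: 0.0
wrist [([274.6, 354.9, 290.3, 373.0], 0.73)]
side []
top []
```

View pics/w5.png

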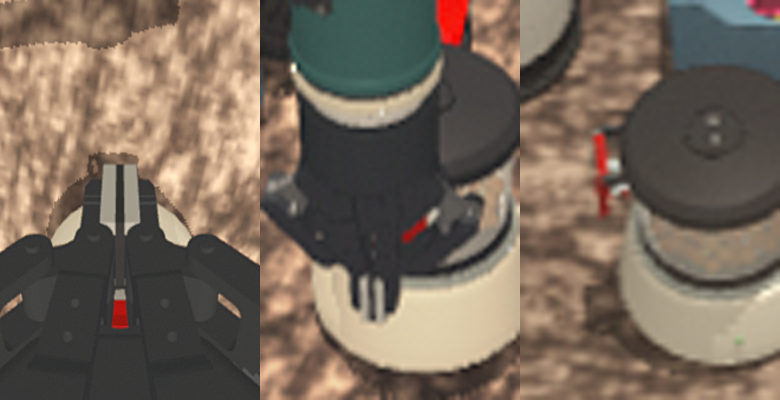

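In the top view the clip hangs nearly vertical, with red from about (236,207) to (237,223). I'll compare its red pixels against the plate projected at several angles.

```bash
python3 - <<'E'
from h import *
import cv2
t=snapshot('top');T=np.linalg.inv(t['T'])
def pr(p):
    q=T[:3,:3]@p+T[:3,3];return np.array([t['fx']*q[0]/q[2]+t['cx'],t['fy']*q[1]/q[2]+t['cy']])
c=np.array([.4864,.0708,0]);u=np.array([-.213,.977,0]);e=np.array([.977,.213,0]);z=np.array([0,0,1.])
f=t['frame'][180:260,220:272].astype(int);m=(f[...,0]>120)&(f[...,1]<70)&(f[...,2]<70)
ys,xs=np.nonzero(m);ys+=180;xs+=220
for y in sorted(set(ys)):print(y,xs[ys==y].min(),xs[ys==y].max(),end=' | ')
print('\nring',pr(c+.191*z))
for a in(0,.1,.2,.3,.4):
    o=[c+.078*u+.178*z+s*.0165*e+(np.sin(a)*u-np.cos(a)*z)*l+(np.cos(a)*u+np.sin(a)*z)*.0035 for s in(-1,1) for l in(0,.048)]
    print(a,[np.round(pr(p),1).tolist() for p in o])
E
```

```text
180 268 271 | 181 267 269 | 207 235 236 | 208 235 236 | 209 235 237 | 210 235 236 | 211 235 236 | 212 235 236 | 213 236 236 | 214 236 236 | 215 236 236 | 217 235 235 | 218 236 237 | 220 236 236 | 221 237 237 | 222 236 237 | 
ring [259.42120928 204.34452635]
0 [[236.5, 214.1], [237.7, 222.1], [235.3, 206.4], [236.5, 214.5]]
0.1 [[236.5, 214.0], [236.3, 222.2], [235.3, 206.3], [235.2, 214.6]]
0.2 [[236.5, 214.0], [234.9, 222.3], [235.3, 206.2], [233.8, 214.6]]
0.3 [[236.5, 213.9], [233.6, 222.2], [235.3, 206.2], [232.5, 214.6]]
0.4 [[236.5, 213.8], [232.3, 222.1], [235.3, 206.1], [231.2, 214.4]]
```

The plate corner at (236.5,222) matches an angle of 0.1 or less. The clip also did not move under 40 N, so it is home. Next is the paddle: up and over the lid.

```bash
python3 -m pendant '[[[0,0,0],[0,0,-3.5],0],[[0,0,0],[0,0,-4],0],[[0,0,0],[-2.5,0,-2.5],0],[[0,0,0],[-3.5,0,0],0],[[0,0,0],[-4,0,0],0],[[0,0,0],[-4,0,0],0],[[0,0,0],[-4,0,0],0],[[0,0,0],[-4,0,0],0]]';python3 -m pendant '[[[0,0,0],[-4,0,0],0],[[0,0,0],[-4,0,0],0],[[0,0,0],[0,0,0],0],[[0,0,0],[0,0,0],0],[[0,0,0],[0,0,0],0],[[0,0,0],[0,0,0],0]]'; python3 - <<'E'
from h import *
import cv2
d=snapshot('wrist');t=snapshot('top');s=snapshot('side')
f=lambda i:cv2.resize(i,(390,400),interpolation=2)
cv2.imwrite('pics/w6.png',np.hstack([f(d['frame'][60:420,60:500]),f(t['frame'][150:260,210:320])])[:,:,::-1])
s=get_state();print(s['ee_pos'],s['ft_force'])
v=s['ee_pos'][:2]-np.array([.4864,.0708]);u=np.array([-.213,.977]);print('r',v@u,'tang',v@np.array([.977,.213]))
for c in('wrist','top','side'):print(c,[(np.round(r['bbox'],1).tolist(),round(r['p'],2)) for r in look_for('paddle',c)[:2]])
E
```

```text
clock: 10.42
ee_pos: [0.4936, 0.0287, 0.2845]
orientation: [[-0.206, 0.979, 0.0], [0.979, 0.206, 0.0], [0.0, 0.0, -1.0]]
ft_force: [1.5, -0.4, -0.2]
opening: 0.0006
grasp_force: 0.0
clock: 10.92
ee_pos: [0.5097, -0.0465, 0.2841]
orientation: [[-0.207, 0.978, -0.001], [0.978, 0.207, 0.001], [0.001, -0.001, -1.0]]
ft_force: [0.6, 0.5, -0.3]
opening: -0.0001
grasp_force: 0.0
[ 0.5099638  -0.04611745  0.28431552] [-0.33898374 -0.02668194  0.26105447]
r -0.11924743888301843 tang -0.001881583078846343
wrist [([265.9, 140.6, 305.0, 236.9], 0.63)]
top [([278.6, 200.7, 300.5, 207.2], 0.52)]
side [([163.8, 309.3, 216.9, 367.5], 0.65), ([281.7, 170.5, 292.5, 192.4], 0.52)]
```

View pics/w6.png

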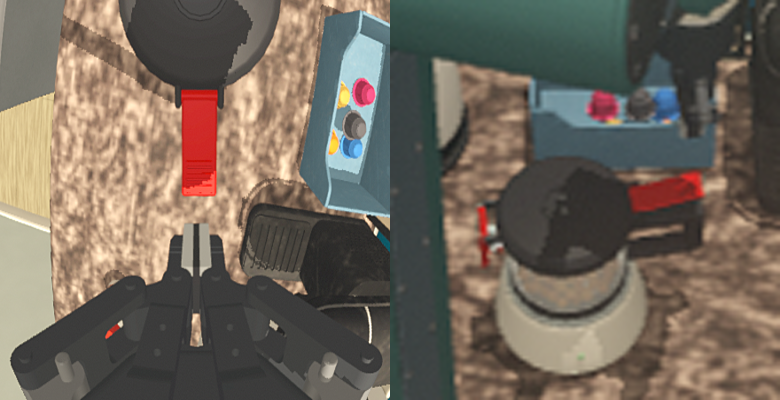

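The paddle lies straight under the fingers, with the ribs near the press point. The top view shows the clip hanging shut and the way down clear.

```bash
python3 -m pendant '[[[0,0,0],[0,0,2],0],[[0,0,0],[0,0.1,2.5],0],[[0,0,0],[0,0,1.6],0],[[0,0,0],[0,0,0.8],0],[[0,0,0],[0,0,0],0],[[0,0,0],[0,0,0],0]]';python3 -m pendant '[[[0,0,0],[0,0,0.3],0],[[0,0,0],[0,0,0.3],0],[[0,0,0],[0,0,0.2],0],[[0,0,0],[0,0,0],0],[[0,0,0],[0,0,0],0]]'
```

```text
clock: 11.72
ee_pos: [0.5113, -0.047, 0.2155]
orientation: [[-0.207, 0.978, -0.0], [0.978, 0.207, 0.0], [0.0, -0.0, -1.0]]
ft_force: [0.5, -0.2, 0.1]
opening: -0.0001
grasp_force: 0.0
clock: 12.13
ee_pos: [0.5113, -0.0472, 0.2075]
orientation: [[-0.206, 0.978, 0.0], [0.978, 0.206, 0.0], [0.0, 0.0, -1.0]]
ft_force: [0.7, 0.5, 0.4]
opening: -0.0002
grasp_force: 0.0
```

```bash
python3 -m pendant '[[[0,0,0],[0,0,0.2],0],[[0,0,0],[0,0,0.1],0],[[0,0,0],[0,0,0],0]]';python3 -m pendant '[[[0,0,0],[0,0,0.2],0],[[0,0,0],[0,0,0],0],[[0,0,0],[0,0,0],0]]';python3 -m pendant '[[[0,0,0],[0,0,0.2],0],[[0,0,0],[0,0,0],0],[[0,0,0],[0,0,0],0]]'
```

```text
clock: 12.38
ee_pos: [0.5115, -0.0473, 0.2044]
orientation: [[-0.206, 0.978, 0.0], [0.978, 0.206, -0.0], [-0.0, 0.0, -1.0]]
ft_force: [0.2, 0.2, 1.7]
opening: 0.0
grasp_force: 0.8
clock: 12.63
ee_pos: [0.5116, -0.0474, 0.2025]
orientation: [[-0.206, 0.978, 0.001], [0.978, 0.206, -0.0], [-0.0, 0.001, -1.0]]
ft_force: [0.7, -0.9, 2.0]
opening: 0.0004
grasp_force: 1.1
clock: 12.88
ee_pos: [0.5115, -0.0474, 0.2004]
orientation: [[-0.206, 0.978, 0.001], [0.978, 0.206, -0.0], [-0.0, 0.001, -1.0]]
ft_force: [0.7, -1.8, 3.2]
opening: 0.0001
grasp_force: 1.5
```

```bash
python3 -m pendant '[[[0,0,0],[0,0,0.2],0],[[0,0,0],[0,0,0.1],0],[[0,0,0],[0,0,0],0],[[0,0,0],[0,0,0],0]]';python3 -m pendant '[[[0,0,0],[0,0,0.1],0],[[0,0,0],[0,0,0.1],0],[[0,0,0],[0,0,0],0],[[0,0,0],[0,0,0],0]]'
```

```text
clock: 13.22
ee_pos: [0.5115, -0.0473, 0.1974]
orientation: [[-0.207, 0.978, 0.001], [0.978, 0.207, -0.0], [-0.0, 0.001, -1.0]]
ft_force: [0.1, -3.2, 4.1]
opening: 0.0001
grasp_force: 2.0
clock: 13.55
ee_pos: [0.5115, -0.0473, 0.1954]
orientation: [[-0.207, 0.978, 0.0], [0.978, 0.207, -0.0], [-0.0, 0.0, -1.0]]
ft_force: [2.1, -3.8, 5.2]
opening: 0.0001
grasp_force: 2.4
```

The fingertips are at z = 0.181 with about 6 N pad-equivalent, which matches level on both counts. Now I'll hold it for more than 3 s.

```bash
Z='[[[0,0,0],[0,0,0],0],[[0,0,0],[0,0,0],0],[[0,0,0],[0,0,0],0],[[0,0,0],[0,0,0],0],[[0,0,0],[0,0,0],0],[[0,0,0],[0,0,0],0],[[0,0,0],[0,0,0],0],[[0,0,0],[0,0,0],0]]'
for i in 1 2 3 4 5 6; do python3 -m pendant '[[[0,0,0],[0,0,0],0],[[0,0,0],[0,0,0],0],[[0,0,0],[0,0,0],0],[[0,0,0],[0,0,0],0],[[0,0,0],[0,0,0],0],[[0,0,0],[0,0,0],0],[[0,0,0],[0,0,0],0],[[0,0,0],[0,0,0],0]]' | grep -E 'clock|ee_pos|ft_'; done
python3 - <<'E'
from h import *
import cv2
t=snapshot('top');s=snapshot('side')
f=lambda i:cv2.resize(i,(390,400),interpolation=2)
cv2.imwrite('pics/w7.png',np.hstack([f(s['frame'][160:270,230:340]),f(t['frame'][150:260,210:320])])[:,:,::-1])
E
```

```text
clock: 14.22
ee_pos: [0.5113, -0.0472, 0.1953]
ft_force: [1.8, -3.7, 4.6]
clock: 14.88
ee_pos: [0.5113, -0.0471, 0.1954]
ft_force: [2.8, -2.6, 4.2]
clock: 15.55
ee_pos: [0.5112, -0.0471, 0.1953]
ft_force: [2.5, -2.3, 4.4]
clock: 16.22
ee_pos: [0.5112, -0.0471, 0.1953]
ft_force: [3.2, -1.0, 5.3]
clock: 16.88
ee_pos: [0.5112, -0.0471, 0.1953]
ft_force: [2.6, -2.4, 5.3]
clock: 17.55
ee_pos: [0.5112, -0.0471, 0.1953]
ft_force: [2.4, -2.2, 5.6]
```

View pics/w7.png

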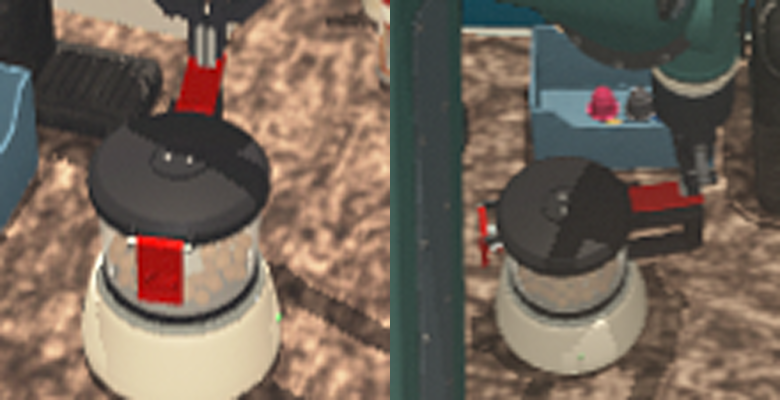

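```bash
python3 - <<'E'
from h import *
t=snapshot('side');T=np.linalg.inv(t['T'])
def pr(p):
    q=T[:3,:3]@p+T[:3,3];return np.round([t['fx']*q[0]/q[2]+t['cx'],t['fy']*q[1]/q[2]+t['cy']],1).tolist()
c=np.array([.4864,.0708,0]);u=np.array([-.213,.977,0]);e=np.array([.977,.213,0]);z=np.array([0,0,1.])
f=t['frame'][160:270,230:340].astype(int);m=(f[...,0]>130)&(f[...,1]<60)&(f[...,2]<60)
ys,xs=np.nonzero(m);ys+=160;xs+=230;k=ys>215
print('clip rows',ys[k].min(),ys[k].max(),'cols',xs[k].min(),xs[k].max(),'ring',pr(c+.191*z))
for a in(0,.1,.2,.3):
    print(a,[pr(c+.078*u+.178*z+(np.sin(a)*u-np.cos(a)*z)*l+(np.cos(a)*u+np.sin(a)*z)*.0035) for l in(0,.048)])
E
```

```text
clip rows 225 243 cols 269 281 ring [280.6, 201.6]
0 [[275.4, 226.9], [275.7, 240.6]]
0.1 [[275.4, 226.8], [275.4, 241.8]]
0.2 [[275.4, 226.6], [275.0, 242.8]]
0.3 [[275.4, 226.5], [274.7, 243.6]]
```

```bash
python3 - <<'E'
from h import *
import cv2
from scipy.spatial import ConvexHull
c=np.array([.4864,.0708,0]);u=np.array([-.213,.977,0]);e=np.array([.977,.213,0]);z=np.array([0,0,1.])
for cam,(r0,r1,c0,c1) in(('top',(200,230,225,245)),('side',(218,250,262,290))):
    t=snapshot(cam);T=np.linalg.inv(t['T'])
    def pr(p):
        q=T[:3,:3]@p+T[:3,3];return [t['fx']*q[0]/q[2]+t['cx'],t['fy']*q[1]/q[2]+t['cy']]
    f=t['frame'][r0:r1,c0:c1].astype(float);R=np.clip(f[...,0]-1.15*f[...,1]-15,0,None);R[R<25]=0;R=np.clip(R/np.percentile(R[R>0],85),0,1)
    for a in(0,.05,.1,.15,.2,.3):
        P=np.array([pr(c+.078*u+.178*z+s*.0165*e+(np.sin(a)*u-np.cos(a)*z)*l+(np.cos(a)*u+np.sin(a)*z)*o) for s in(-1,1) for l in(-.003,.048) for o in(-.0005,.0035)])
        H=P[ConvexHull(P).vertices]
        best=[]
        for dx in np.arange(-3,3.1,.25):
            for dy in np.arange(-3,3.1,.25):
                m=np.zeros(((r1-r0)*8,(c1-c0)*8),np.float32)
                cv2.fillPoly(m,[np.round((H+[dx-c0+.5,dy-r0+.5])*8).astype(int)],1)
                m=cv2.resize(m,(c1-c0,r1-r0),interpolation=cv2.INTER_AREA);best.append((round(float(((m-R)**2).sum()),2),dx,dy))
        print(cam,a,min(best))
E
```

```text
top 0 (7.68, np.float64(-1.0), np.float64(0.5))
top 0.05 (5.72, np.float64(-1.0), np.float64(0.25))
top 0.1 (6.44, np.float64(-0.5), np.float64(0.5))
top 0.15 (10.55, np.float64(-0.5), np.float64(0.0))
top 0.2 (16.48, np.float64(0.0), np.float64(-0.5))
top 0.3 (29.56, np.float64(0.25), np.float64(-0.5))
side 0 (26.72, np.float64(-0.75), np.float64(0.5))
side 0.05 (18.66, np.float64(-1.0), np.float64(0.5))
side 0.1 (13.74, np.float64(-1.0), np.float64(0.25))
side 0.15 (13.51, np.float64(-0.75), np.float64(0.0))
side 0.2 (15.9, np.float64(-0.75), np.float64(-0.25))
side 0.3 (25.46, np.float64(-0.5), np.float64(-0.25))
```

Image fits put the clip at 0.05–0.12 rad, and the tip's flare biases that upward, so it isn't certain to be under 0.07. There is time for a decisive second push with the fingertips tilted inward, so I'll release the paddle and go back.

```bash
python3 -m pendant '[[[0,0,0],[0,0,-2],0],[[0,0,0],[0,0,-3.5],0],[[0,0,0],[0,0,-3.5],0],[[0,0,0],[2.5,0,-1],0],[[0,0,0],[3.5,0,0],0],[[0,0,0],[4,0,0],0],[[0,0,0],[4,0,0],0],[[0,0,0],[4,0,0],0]]';python3 -m pendant '[[[0,0,0],[4,0,0],0],[[0,0,0],[3.5,0,0],0],[[0,0,0],[1.5,0,0],0],[[0,0,0],[0,0,3],0],[[0,0,0],[0,0,4],0],[[0,0,0],[0,0,3.7],0],[[0,-0.12,0],[0,0,2.5],0],[[0,-0.12,0],[0,0,0],0]]'; python3 -m pendant '[[[0,0,0],[0,0,0],0],[[0,0,0],[0,0,0],0]]'; python3 -c "
from h import *
v=get_state()['ee_pos'][:2]-np.array([.4864,.0708]);print(v@[-.213,.977],v@[.977,.213])"
```

```text
clock: 18.47
ee_pos: [0.4713, 0.1302, 0.2941]
orientation: [[-0.206, 0.979, -0.005], [0.979, 0.206, -0.0], [0.001, -0.005, -1.0]]
ft_force: [1.1, 0.1, 0.1]
opening: 0.0005
grasp_force: 0.0
clock: 19.13
ee_pos: [0.451, 0.2127, 0.1582]
orientation: [[-0.198, 0.979, 0.039], [0.949, 0.202, -0.242], [-0.245, -0.011, -0.969]]
ft_force: [-1.4, -1.2, -0.9]
opening: 0.0
grasp_force: 0.0
clock: 19.3
ee_pos: [0.4532, 0.2179, 0.1618]
orientation: [[-0.206, 0.978, 0.045], [0.949, 0.21, -0.233], [-0.237, -0.005, -0.971]]
ft_force: [1.1, -0.7, -0.2]
opening: -0.0001
grasp_force: 0.0
0.15075394125997357 -0.0010657246315426646
```

```bash
python3 -m pendant '[[[0,0,0],[0.33,0,1.36],0],[[0,0,0],[-1.94,0,0.48],0],[[0,0,0],[-1.46,0,0.36],0],[[0,0,0],[-0.97,0,0.24],0],[[0,0,0],[-0.49,0,0.12],0],[[0,0,0],[0,0,0],0],[[0,0,0],[0,0,0],0]]';for i in 1 2 3; do python3 -c "
from h import *
s=get_state();v=s['ee_pos'][:2]-np.array([.4864,.0708]);print('r',v@[-.213,.977],s['ft_force'])"; python3 -m pendant '[[[0,0,0],[-0.19,0,0.05],0],[[0,0,0],[-0.19,0,0.05],0],[[0,0,0],[0,0,0],0],[[0,0,0],[0,0,0],0]]'|grep -E 'clock|ee_pos|ft_' ;done
```

```text
clock: 19.88
ee_pos: [0.466, 0.1676, 0.1498]
orientation: [[-0.199, 0.979, 0.049], [0.951, 0.205, -0.231], [-0.237, 0.001, -0.972]]
ft_force: [-0.2, -0.3, 0.2]
opening: 0.0001
grasp_force: 0.0
r 0.09894889891533606 [-0.21356959 -0.33338633  0.22969247]
clock: 20.22
ee_pos: [0.4665, 0.1666, 0.1496]
ft_force: [-3.7, 10.0, 4.3]
r 0.09781900646903931 [-3.66042481  9.9940044   4.34953256]
clock: 20.55
ee_pos: [0.4668, 0.1658, 0.1495]
ft_force: [-9.9, 22.0, 9.0]
r 0.09702400602190168 [-9.93084067 21.99249776  8.98112104]
clock: 20.88
ee_pos: [0.4671, 0.1651, 0.1496]
ft_force: [-14.8, 35.2, 12.9]
```

With tip-only contact there was 38 N and no travel (the ridge needs only 10 N), so the clip is home. Back to the paddle.

```bash
python3 -m pendant '[[[0,0,0],[1.94,0,-0.48],0],[[0,0,0],[2.9,0,-0.72],0],[[0,0.12,0],[0,0,0],0],[[0,0.12,0],[0,0,-2],0],[[0,0,0],[0,0,-4],0],[[0,0,0],[0,0,-4],0],[[0,0,0],[0,0,-4],0],[[0,0,0],[-1.8,0,0],0]]';python3 -m pendant '[[[0,0,0],[-4,0,0],0],[[0,0,0],[-4,0,0],0],[[0,0,0],[-4,0,0],0],[[0,0,0],[-4,0,0],0],[[0,0,0],[-4,0,0],0],[[0,0,0],[-4,0,0],0],[[0,0,0],[0,0,0],0],[[0,0,0],[0,0,0],0]]'; python3 -m pendant '[[[0,0,0],[0,0,0],0],[[0,0,0],[0,0,0],0]]'; python3 -c "
from h import *
v=get_state()['ee_pos'][:2]-np.array([.4864,.0708]);print(v@[-.213,.977],v@[.977,.213])"
```

```text
clock: 21.55
ee_pos: [0.4652, 0.1929, 0.2972]
orientation: [[-0.209, 0.978, 0.013], [0.978, 0.209, 0.005], [0.002, 0.014, -1.0]]
ft_force: [0.7, -0.1, 0.2]
opening: -0.0001
grasp_force: 0.0
clock: 22.22
ee_pos: [0.5111, -0.0467, 0.289]
orientation: [[-0.203, 0.979, -0.0], [0.979, 0.203, -0.0], [-0.0, -0.0, -1.0]]
ft_force: [0.1, 1.0, -0.0]
opening: -0.0001
grasp_force: 0.0
clock: 22.38
ee_pos: [0.5103, -0.0437, 0.2889]
orientation: [[-0.208, 0.978, -0.001], [0.978, 0.208, 0.001], [0.001, -0.0, -1.0]]
ft_force: [-0.7, 0.3, -0.0]
opening: -0.0002
grasp_force: 0.0
-0.11692076258462235 -0.0010234687317531032
```

```bash
python3 -m pendant '[[[0,0,0],[-0.3,0.1,2],0],[[0,0,0],[0,0,3],0],[[0,0,0],[0,0,2],0],[[0,0,0],[0,0,1],0],[[0,0,0],[0,0,0.15],0],[[0,0,0],[0,0,0],0],[[0,0,0],[0,0,0],0]]';python3 -m pendant '[[[0,0,0],[0,0,0.2],0],[[0,0,0],[0,0,0.2],0],[[0,0,0],[0,0,0.2],0],[[0,0,0],[0,0,0.2],0],[[0,0,0],[0,0,0.1],0],[[0,0,0],[0,0,0.1],0],[[0,0,0],[0,0,0],0],[[0,0,0],[0,0,0],0]]'
```

```text
clock: 22.97
ee_pos: [0.5132, -0.0472, 0.2087]
orientation: [[-0.207, 0.978, 0.002], [0.978, 0.207, -0.0], [-0.001, 0.002, -1.0]]
ft_force: [1.1, -0.2, 0.4]
opening: -0.0002
grasp_force: 0.0
clock: 23.63
ee_pos: [0.5129, -0.0478, 0.1978]
orientation: [[-0.206, 0.978, 0.001], [0.978, 0.206, -0.0], [-0.001, 0.001, -1.0]]
ft_force: [1.8, -1.7, 3.6]
opening: 0.0002
grasp_force: 1.9
```

```bash
python3 -m pendant '[[[0,0,0],[0,0,0.15],0],[[0,0,0],[0,0,0.1],0],[[0,0,0],[0,0,0],0],[[0,0,0],[0,0,0],0]]'; for i in 1 2 3 4 5 6; do python3 -m pendant '[[[0,0,0],[0,0,0],0],[[0,0,0],[0,0,0],0],[[0,0,0],[0,0,0],0],[[0,0,0],[0,0,0],0],[[0,0,0],[0,0,0],0],[[0,0,0],[0,0,0],0],[[0,0,0],[0,0,0],0],[[0,0,0],[0,0,0],0]]' | grep -E 'clock|ee_pos|ft_'; done
```

```text
clock: 23.97
ee_pos: [0.5127, -0.0477, 0.1952]
orientation: [[-0.207, 0.978, 0.001], [0.978, 0.207, -0.0], [-0.0, 0.001, -1.0]]
ft_force: [2.0, -2.3, 5.3]
opening: -0.0003
grasp_force: 2.4
clock: 24.63
ee_pos: [0.5124, -0.0475, 0.195]
ft_force: [3.6, -1.2, 4.3]
clock: 25.3
ee_pos: [0.5124, -0.0475, 0.195]
ft_force: [2.8, -1.0, 6.3]
clock: 25.97
ee_pos: [0.5123, -0.0475, 0.195]
ft_force: [2.8, -0.9, 5.1]
clock: 26.63
ee_pos: [0.5123, -0.0475, 0.195]
ft_force: [2.9, -0.4, 4.5]
clock: 27.3
ee_pos: [0.5123, -0.0475, 0.195]
ft_force: [3.2, 0.8, 4.7]
clock: 27.97
ee_pos: [0.5123, -0.0475, 0.195]
ft_force: [2.7, 0.1, 4.7]
```

Tips are at z = 0.181 (level), force is steady at about 5 N, and it has held for 4 s. Handing in.

```bash
python3 -c "
from rig import *
print(job_done())"
```

```text
the job is handed in; nothing more can be done
None
```

I handed the job in with the clip pushed home and the paddle held level at slow speed for 4 s under about 5 N; clip and paddle angles come from force, fingertip height and image fits, and the jars, mug and jug were never approached.

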